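# Make up a sampling kit and a labelling kit

## Robot

A 7-joint arm with a two-finger parallel gripper is mounted at the origin on a cart in front of the work surface, level with it; the furniture and walls round the work are solid. World frame = base frame: x ahead of the robot, y to its left, z up, the work surface at z = 0. Lengths are in m, angles in rad, forces in N, time in s.
With the tool pointing down it reaches from about 0.4 to 0.9 m from the base axis. Payload 5.6 kg.
Tool frame: the origin (TCP) lies midway between the tips of the shut fingers; the grasp point (between the pads) lies 19 mm behind it; z points along the fingers, y is the line along which they close (so a half turn about z gives the same grasp; the last joint's range is limited). The gripper opens to 92 mm and grips with 3 to 60 N. Pads are 20 mm wide; open, the fingers measure 128 mm over their backs; the gripper's body (75 mm by 189 mm) begins 69 mm behind the grasp point.
Start: joints at [1.076, 0.468, -0.012, 1.603, 0.006, 1.071, -0.056], TCP at [0.284, -0.585, 0.215] pointing down, gripper open.
Joint ranges: [-2.53, 2.53], [-0.31, 2.02], [-1.57, 1.55], [0.28, 2.44], [-1.29, 4.43], [0.15, 1.84], [-2.92, 2.92]. Speed limits (rad/s): [2.57, 2.57, 3.14, 3.14, 3.14, 3.14, 3.14].

## Interface

Orientations are given as a 3x3 rotation matrix whose columns are the frame's x, y, z axes.
In Python, from station import env, effector, solver, viewer, workorder, search_frame, tip_of gives the robot as it stands. Calls block until the motion is done:
- env.reach(position, orientation): joint-space move of the TCP to a pose.
- env.movel(position, frame=None, rate=0.15): straight line of the TCP; frame=None keeps the orientation; rate is the mean speed in m/s.
- env.goto_joints(angles): joint-space move.
- effector.release() and effector.grasp(squeeze=None): open the fingers fully, or close them until they stop; squeeze is the grip in N (None keeps the last).
- env.pause(seconds).
- solver.inverse_kinematics(position, orientation): joint angles nearest the present ones, or None.
- env.sense(): the state.
- viewer.read_camera(name): name is "scene" or "top"; returns (picture, depth): 420x560x3 uint8, red, green, blue; 420x560 float32, m along the optical axis (not along the pixel's ray), 0 where there is no reading.
- viewer.camera_info(name): a dict with "intrinsics" (3x3 intrinsics, pixels), "eye" and "rotation" of the camera in the world. Camera axes: x right, y up, looking along -z (the intrinsics and any distortion apply to the point x, -y, -z); pixel columns grow to the right and rows downward; lengths in m; the calibration is good to about 2 mm. A picture is of the moment at which its call begins. camera_info takes no time and is no camera call.
A pose or a line that the arm cannot do raises env.PlanningError and nothing moves.
- workorder.finish_job(): hands the job in; it is judged then, once.
Trained networks look in the newest picture that a camera, given by its name, has taken for a name from the list of things; names that differ only in an ending like _2 or _b are one class to them, and where a whole thing is asked for, a point or a joint stands for the part that bears it (a point fixed in the world has none). Each returns a list of dicts, best first, with "score" (0 to 1); they miss things now and then, are a little off and sometimes report something else, mostly with a low value. They report only what shows in the picture. A call takes as long as a camera call. They do not tell look-alikes from the thing itself.
- search_frame(camera, name): "at" ([x, y, z] in m, in world coordinates, good to about 4 mm: the middle of the surface that is visible of it).
- tip_of(camera, name): "at" ([x, y, z] in m, in world coordinates, good to about 4 mm: a listed point, or the origin of a listed thing).
The state is a dict: "t": time; "joint_positions": joint angles; "joint_velocities": joint speeds; "tau": joint torques, N m; "ee_pos": TCP position; "tcp_rot": TCP orientation; "wrist_force": force on the tool from outside, world axes, zero at the start; "moment": the same for the moment, N m; "gripper_width": finger opening in m; "grasp_force": force on a finger pad.
Only numpy, scipy, OpenCV 4.12 (cv2) and the standard library are available. Lean on these libraries where they do the work, as an engineer would, in place of code of your own. Each camera call takes 0.05 s, during which the arm holds its last target. There are 200 camera calls.

## Task

Make up the two kits in the pocketed trays with the things from the board. The blue tray is the sampling kit: lay the syringe in its long pocket, stand the empty black-capped vial in its round pocket and put the round yellow cap, open side up, in its small rectangular pocket. The green tray is the labelling kit: lay the marker in its long pocket and stand the white-capped vial in its round pocket; keep the vials upright throughout and leave the yellow clip and the T-fitting where they lie.

Things in the scene. Friction and masses are not known exactly. Their poses are not given: they have to be found in the camera images.
- blue_tray: blue plastic tray, a slab 130 (x) x 160 (y) x 10 mm high, fixed on the board. Origin: centre of its underside; z up. Three pockets sunk 5 mm into its top (floors 5 mm above the board), centres in tray axes, mm: long pocket, 60 (x) x 148 (y), at x -29, y 0; round, 48 across, at x 33, y 40; small rectangular, 52 x 70, at x 33, y -36
- green_tray: shallow green plastic kit tray from the same mould as the blue one (same size, axes, origin and pockets), fixed on the same board: a flat grey board whose top is 38 mm above the bench (z = 0.038), on which all listed things stand
- syringe_c (a point): clear plastic syringe with its white plunger half drawn, lying flat, 94 mm long along its y axis, 18 mm high. The point is half-way along and 9 mm above its underside. Barrel 16 mm wide, nozzle toward +y; finger flange 25 mm wide at y -25 mm, plunger beyond it. Grip across x on the barrel, best at y +5 mm
- marker_c (a point): felt marker, white barrel with a blue cap, lying flat, 132 mm long along its y axis, 14 mm wide and 15 mm high; does not roll. The point is its centre, 7.5 mm above its underside. Grip across x
- black_vial_c (a point): empty clear sample vial with a black screw cap, standing upright, body 27 mm in diameter, 50 mm high (cap from 45 mm up, 24 mm wide). The point is its centre, 25 mm above its foot; z is up
- white_vial_c (a point): clear sample vial with brown contents and a white screw cap, standing upright, 27 mm in diameter, 50 mm high (cap from 45 mm up, 24 mm wide). The point is its centre, 25 mm above its foot; z is up
- cap_c (a point): small round yellow protective cap, 22 mm in diameter, 16 mm high, open at the top. The point is its centre, 8 mm above the underside; z is up, out of the open side
- clip_c (a point): yellow tube clip, a small angular (not round) piece 16 (x) x 24 (y) x 13 mm high, belongs to neither kit. The point is its centre, 6.5 mm up
- tee_c (a point): off-white plastic T-shaped hose fitting 23 (x) x 30 (y) x 13 mm high, belongs to neither kit. The point is its centre, 6.5 mm up
Things that resemble listed ones, but are neither listed nor needed, are in the scene too. Leave any pink look-alike of the part that bears marker_c alone.

How it is judged:
By the outcome, as a careful person would: the job done as asked, in the order asked, and still so for the second after the job is handed in, with the robot touching nothing.
It also fails if it takes over 102 s, if anything falls off the work surface, if the arm or the gripper's body presses on something with over 40 N, if the wrist force passes 120 N, or if a joint passes its speed limit or range.

## Working session

There is one attempt and no reset: what is moved stays moved. The work goes in short steps, each a Python script; the robot and the scene stay as the last script left them, time stands still between calls to the robot, and variables do not carry over. Pictures are saved under pics/ and viewed, at most 14 in all, crops included, and the job is handed in when it is done.

```bash
ls; mkdir -p pics; cat > h.py <<'E'
import numpy as np, cv2
from station import env, effector, solver, viewer, workorder, search_frame, tip_of
def snap(cam,fn=None):
    p,d=viewer.read_camera(cam)
    if fn: cv2.imwrite(fn,cv2.cvtColor(p,cv2.COLOR_RGB2BGR))
    return p,d
def world(cam,u,v,d):
    i=viewer.camera_info(cam);K=np.array(i["intrinsics"]);z=d
    c=np.array([(u-K[0,2])/K[0,0]*z,-(v-K[1,2])/K[1,1]*z,-z])
    return np.array(i["eye"])+np.array(i["rotation"])@c
def pix(cam,P):
    i=viewer.camera_info(cam);K=np.array(i["intrinsics"])
    c=np.array(i["rotation"]).T@(np.array(P)-np.array(i["eye"]))
    return K[0,0]*c[0]/-c[2]+K[0,2],K[1,1]*-c[1]/-c[2]+K[1,2]
E
python3 - <<'E'
from h import *
np.set_printoptions(precision=4,suppress=True)
for c in ("scene","top"):
    p,d=snap(c,f"pics/{c}0.png"); print(c,viewer.camera_info(c))
    for n in "blue_tray green_tray syringe_c marker_c black_vial_c white_vial_c cap_c clip_c tee_c".split():
        for r in tip_of(c,n)[:4]: print(n,np.round(r["at"],4),round(r["score"],2),np.round(pix(c,r["at"])))
print(env.sense()["t"])
E
```

```text
pics
scene {'intrinsics': array([[497.5887,   0.    , 284.2747],
       [  0.    , 497.5887, 207.1069],
       [  0.    ,   0.    ,   1.    ]]), 'eye': array([-0.3904,  0.7105,  0.7926]), 'rotation': array([[-0.6787,  0.3816, -0.6275],
       [-0.7344, -0.3532,  0.5796],
       [-0.0005,  0.8542,  0.5199]])}
blue_tray [0.5036 0.2646 0.0382] 0.76 [170. 267.]
syringe_c [0.6416 0.2095 0.0462] 0.6 [160. 232.]
marker_c [ 0.6599 -0.2144  0.0421] 0.7 [274. 180.]
black_vial_c [ 0.4467 -0.0129  0.0618] 0.52 [271. 226.]
black_vial_c [0.5524 0.0865 0.0439] 0.16 [217. 229.]
white_vial_c [0.6436 0.0568 0.0618] 0.45 [206. 207.]
cap_c [ 0.6312 -0.0656  0.0439] 0.55 [243. 199.]
clip_c [ 0.5409 -0.0776  0.0413] 0.58 [266. 210.]
top {'intrinsics': array([[459.1697,   0.    , 277.6865],
       [  0.    , 459.1697, 209.5887],
       [  0.    ,   0.    ,   1.    ]]), 'eye': array([ 0.3455, -0.1423,  1.5754]), 'rotation': array([[ 0.0111,  0.9957, -0.0922],
       [-0.9998,  0.0094, -0.0194],
       [-0.0185,  0.0924,  0.9955]])}
blue_tray [0.5041 0.2647 0.0377] 0.77 [166. 204.]
green_tray [ 0.4957 -0.2399  0.0332] 0.89 [316. 208.]
syringe_c [0.6396 0.2085 0.0463] 0.5 [184. 164.]
marker_c [ 0.3394 -0.5299  0.0095] 0.63 [401. 255.]
marker_c [ 0.6661 -0.2177  0.0481] 0.55 [309. 157.]
black_vial_c [ 0.4457 -0.0108  0.0589] 0.47 [247. 221.]
white_vial_c [0.6407 0.0549 0.0614] 0.43 [228. 163.]
white_vial_c [ 0.665  -0.2181  0.0466] 0.36 [310. 157.]
cap_c [ 0.6289 -0.0663  0.0454] 0.53 [264. 168.]
clip_c [ 0.5363 -0.0808  0.0456] 0.49 [268. 195.]
tee_c [0.5565 0.0868 0.0444] 0.6 [219. 189.]
1.0
```

```bash
python3 - <<'E'
import cv2
a=cv2.imread("pics/top0.png")[100:290,110:430]
cv2.imwrite("pics/topc.png",cv2.resize(a,(800,475),interpolation=cv2.INTER_CUBIC))
a=cv2.imread("pics/scene0.png")[140:330,80:400]
cv2.imwrite("pics/scenec.png",cv2.resize(a,(800,475),interpolation=cv2.INTER_CUBIC))
E
```

```text
(no output)
```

View pics/topc.png

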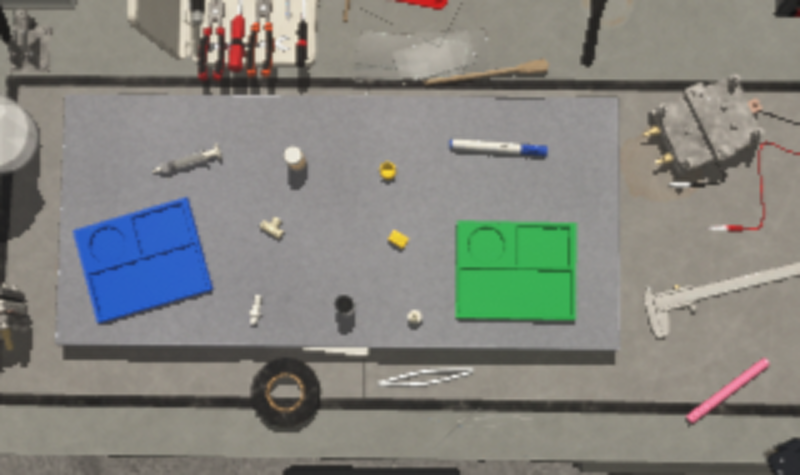

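View pics/scenec.png

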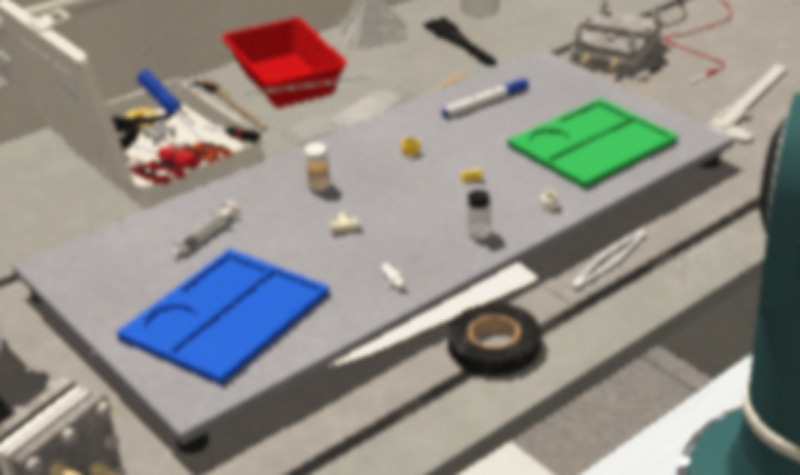

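Top crop: syringe (187,161), white vial (294,160), round yellow cap (388,171), marker (498,148), T (272,228), angular clip (398,240), black vial (344,305); two off-white distractors at (256,310) and (415,318), pink pen on the bench (728,392). Candidates for confusion: cap/clip, vial/white bit, marker/pink pen. Next: measure yaws and heights from both depth images, plus one close crop.

```bash
cat > meas.py <<'E'
from h import *
def cloud(cam):
    p,d=snap(cam); vv,uu=np.nonzero(d>0); i=viewer.camera_info(cam);K=np.array(i["intrinsics"]);z=d[vv,uu]
    c=np.stack([(uu-K[0,2])/K[0,0]*z,-(vv-K[1,2])/K[1,1]*z,-z],1)
    return np.array(i["eye"])+c@np.array(i["rotation"]).T, p[vv,uu].astype(int), p
def near(P,c,r): return np.hypot(P[:,0]-c[0],P[:,1]-c[1])<r
E
python3 - <<'E'
from meas import *
np.set_printoptions(precision=4,suppress=True)
T={"syr":(.6405,.209,.06),"mark":(.664,-.216,.08),"bv":(.446,-.012,.03),"wv":(.642,.056,.03),"cap":(.630,-.066,.025),"clip":(.538,-.079,.025)}
cr=[]
for cam in ("top","scene"):
    P,C,img=cloud(cam)
    bz=P[near(P,(.55,-.15),.02)|near(P,(.62,.13),.02),2]; print(cam,"board z",np.median(bz),bz.std())
    b=np.median(bz)
    for n,m in (("blue",(C[:,2]>1.7*C[:,0])&(C[:,2]>120)&near(P,(.504,.265),.13)),("green",(C[:,1]>1.7*C[:,0])&near(P,(.496,-.24),.13))):
        Q=P[m]; r=cv2.minAreaRect(Q[:,:2].astype(np.float32)*1000); print(n,len(Q),"ztop",np.percentile(Q[:,2],[10,50,90]),r)
    for n,(x,y,r) in T.items():
        m=near(P,(x,y),r)&(P[:,2]>b+.0045); Q=P[m]
        if len(Q)<4: print(n,len(Q)); continue
        w=np.linalg.eigh(np.cov(Q[:,:2].T)); R=w[1][:,::-1]; q=(Q[:,:2]-Q[:,:2].mean(0))@R
        R0=cv2.minAreaRect(Q[:,:2].astype(np.float32)*1000)
        print(n,len(Q),"mid",Q[:,:2].mean(0),"zmax",np.percentile(Q[:,2],[50,95]),"dir",R[:,0],"rng",q.min(0),q.max(0),"rect",R0[0])
    for k in ("syr","cap","mark"):
        u,v=pix(cam,(*T[k][:2],.046)); u,v=int(u),int(v); cr.append(cv2.resize(img[v-16:v+16,u-22:u+22],(264,192),interpolation=cv2.INTER_CUBIC))
o=np.vstack([np.hstack(cr[:3]),np.hstack(cr[3:])]); cv2.imwrite("pics/close.png",o[:,:,::-1])
E
```

```text
top board z 0.038179713514148284 0.004589946159835438
blue 1842 ztop [0.0391 0.0442 0.0497] ((505.0271301269531, 262.876953125), (131.8052978515625, 162.5657958984375), 16.93270492553711)
green 1835 ztop [0.0394 0.0445 0.0502] ((494.6247253417969, -241.06195068359375), (159.41156005859375, 130.63330078125), 88.8545913696289)
syr 172 mid [0.6351 0.2055] zmax [0.0486 0.0568] dir [-0.3372  0.9414] rng [-0.0576 -0.0589] [0.0583 0.0508] rect (629.8365478515625, 212.9400634765625)
mark 299 mid [ 0.6608 -0.2175] zmax [0.046  0.0561] dir [0.0576 0.9983] rng [-0.0734 -0.0689] [0.0773 0.0674] rect (662.2689208984375, -216.20718383789062)
bv 79 mid [ 0.4429 -0.014 ] zmax [0.0823 0.0925] dir [0.1089 0.994 ] rng [-0.0264 -0.0268] [0.0287 0.0231] rect (440.8202819824219, -9.512977600097656)
wv 76 mid [0.6366 0.0548] zmax [0.0802 0.092 ] dir [-0.1418  0.9899] rng [-0.0251 -0.017 ] [0.0273 0.0238] rect (637.4699096679688, 57.60938262939453)
cap 29 mid [ 0.6289 -0.0678] zmax [0.0463 0.0552] dir [-0.731   0.6824] rng [-0.0235 -0.0161] [0.0244 0.018 ] rect (632.3514404296875, -66.43228149414062)
clip 3
[... 697 characters left out ...]
9949] rng [-0.0795 -0.0639] [0.0668 0.0686] rect (661.3480834960938, -211.77603149414062)
bv 179 mid [ 0.4387 -0.0087] zmax [0.0684 0.0871] dir [0.6385 0.7697] rng [-0.0204 -0.0243] [0.0201 0.0097] rect (442.5993957519531, -13.251239776611328)
wv 164 mid [0.6337 0.061 ] zmax [0.069  0.0874] dir [0.5599 0.8285] rng [-0.0132 -0.0188] [0.0135 0.0103] rect (637.5103759765625, 58.32884216308594)
cap 45 mid [ 0.6249 -0.0648] zmax [0.0486 0.0544] dir [-0.7749  0.6321] rng [-0.0162 -0.0091] [0.0132 0.0091] rect (625.95556640625, -65.76676940917969)
clip 30 mid [ 0.531  -0.0785] zmax [0.0462 0.0503] dir [0.5143 0.8576] rng [-0.0129 -0.0143] [0.0116 0.0076] rect (533.2705688476562, -80.65451049804688)
```

View pics/close.png

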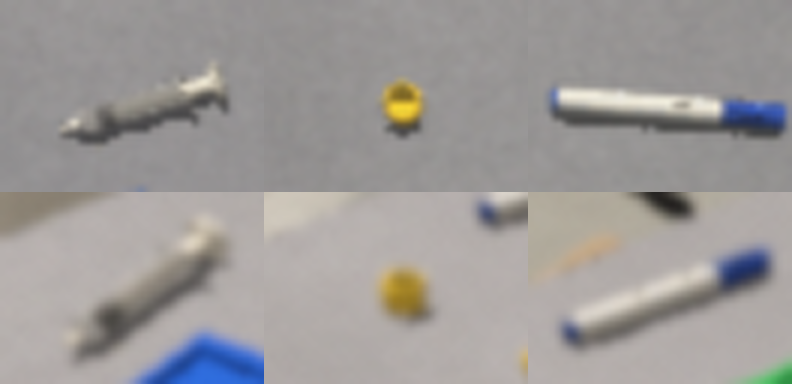

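Close crop: the cap is round and open side up (dark interior, 403,90). The syringe nozzle is lower-left (62,131) and its plunger upper-right (222,92); the marker spans (552,100) to (785,118), blue cap on the right. The boards agree at 0.038 m. I now refine poses from top-view pixels on known planes and check the clearance behind the syringe.

```bash
cat >> h.py <<'E'
def onplane(cam,u,v,z):
    i=viewer.camera_info(cam);e=np.array(i["eye"]);d=world(cam,u,v,1.)-e
    return (e+d*(z-e[2])/d[2])[:2]
def tray(cam,col,c):
    p,_=viewer.read_camera(cam);p=p.astype(int);a=(2,0,1) if col=="blue" else (1,0,2)
    m=((p[...,a[0]]>1.5*p[...,a[1]])&(p[...,a[0]]>1.25*p[...,a[2]])&(p[...,a[0]]>70)).astype(np.uint8)
    u,v=pix(cam,(*c,.045)); n,l,s,ce=cv2.connectedComponentsWithStats(m); k=l[int(v),int(u)]
    vv,uu=np.nonzero(l==k); h=cv2.convexHull(np.stack([uu,vv],1).astype(np.float32))[:,0]
    W=np.array([onplane(cam,a,b,.047) for a,b in h])
    return cv2.minAreaRect((W*1000).astype(np.float32))
def R(th):  # tool down, closing axis at world angle th
    y=np.array([np.cos(th),np.sin(th),0]);z=np.array([0,0,-1.]);return np.stack([np.cross(y,z),y,z],1)
E
python3 - <<'E'
from meas import *; from h import *
np.set_printoptions(precision=4,suppress=True)
P,C,_=cloud("top")
for c,k in (("top",0),("scene",0)):
    print(c,tray(c,"blue",(.504,.265)),tray(c,"green",(.495,-.24)))
def cr(k,x,y,cx,cy,ox=0,oy=0,z=.047,cam="top"):
    u,v=pix(cam,(x,y,.046)); return onplane(cam,int(u)-22+(cx-ox)/6-.4,int(v)-16+(cy-oy)/6-.4,z)
for n,A in (("syr top",(cr(0,.6405,.209,62,131),cr(0,.6405,.209,222,92))),("syr scene",(cr(0,.6405,.209,72,340,0,192,cam="scene"),cr(0,.6405,.209,217,232,0,192,cam="scene"))),
  ("mark top",(cr(0,.664,-.216,552,100,528),cr(0,.664,-.216,785,118,528))),("mark scene",(cr(0,.664,-.216,564,330,528,192,cam="scene"),cr(0,.664,-.216,768,262,528,192,cam="scene")))):
    d=A[0]-A[1]; print(n,A,"mid",(A[0]+A[1])/2,"len",np.hypot(*d),"yaw",np.degrees(np.arctan2(-d[0],d[1])))
for x in np.arange(.66,.85,.02):
    print(round(x,2),[round(float(np.median(P[m,2])),3) if (m:=near(P,(x,y),.011)).any() else None for y in np.arange(.08,.34,.03)])
s=env.sense(); print(s["t"],s["tcp_rot"],s["gripper_width"])
# reach plan
for n,p,th in (("syr",(.64,.21),.27),("mark",(.664,-.216),-.07),("bt",(.53,.3),.28+np.pi/2),("gt",(.53,-.2),np.pi/2),("wv",(.642,.056),np.pi/2)):
    for t in (th,th+np.pi): 
        q=solver.inverse_kinematics((*p,.1),R(t)); print(n,q)
E
```

```text
top ((503.8756103515625, 261.4530029296875), (133.30526733398438, 163.09010314941406), 17.018524169921875) ((494.836669921875, -240.25399780273438), (160.19419860839844, 131.2177734375), 89.91997528076172)
scene ((502.53424072265625, 263.0945129394531), (139.19578552246094, 167.19854736328125), 17.028533935546875) ((492.43145751953125, -236.738525390625), (138.7406463623047, 166.98829650878906), 0.0024128633085638285)
syr top (array([0.6236, 0.2506]), array([0.6466, 0.1606])) mid [0.6351 0.2056] len 0.09289299448859085 yaw 14.330134914793254
syr scene (array([0.6255, 0.2487]), array([0.6568, 0.1563])) mid [0.6412 0.2025] len 0.09746262124514869 yaw 18.7298097252341
mark top (array([ 0.6649, -0.1508]), array([ 0.6556, -0.2817])) mid [ 0.6603 -0.2162] len 0.1312545220146203 yaw -4.068723133596527
mark scene (array([ 0.6671, -0.1488]), array([ 0.6507, -0.279 ])) mid [ 0.6589 -0.2139] len 0.13116903513007713 yaw -7.1683403445093825
0.66 [0.039, 0.038, 0.038, 0.04, 0.039, 0.038, 0.038, 0.037, 0.038]
0.68 [0.037, 0.039, 0.037, 0.037, 0.037, 0.036, 0.039, 0.037, 0.038]
0.7 [0.039, 0.038, 0.
[... 546 characters left out ...]
  0.    ]
 [ 0.4365 -0.8997 -0.    ]
 [ 0.      0.     -1.    ]] 0.09159829811189289
syr [ 0.0705  0.7382 -0.6531  1.5908  0.5113  0.9894 -0.4734]
syr [ 0.3747  1.1212 -1.3366  1.5706  1.1102  1.3603  2.319 ]
mark [ 0.4821  0.6953 -0.3226  1.5381  0.2524  0.9495  0.0119]
mark [ 0.067   0.676   0.2961  1.5715 -0.23    0.9285 -2.7717]
bt [ 0.1801  0.8795 -1.1297  1.7443  0.8841  1.1218  0.6106]
bt [-0.1088  0.6335 -0.6297  1.7619  0.4618  0.8985 -2.2313]
gt [ 0.779   0.5667 -0.6203  1.868   0.4309  0.8437  1.5109]
gt [ 0.3724  0.4767 -0.0894  1.8953  0.0588  0.7721 -1.32  ]
wv [ 0.3819  0.7323 -0.758   1.6648  0.5844  0.9847  0.9885]
wv [ 0.0314  0.6021 -0.2354  1.6899  0.1737  0.8701 -1.8473]
```

```bash
cat >> h.py <<'E'
B=.038; D=np.pi/180
TR={"blue":(np.array([.5037,.2630]),17*D),"green":(np.array([.4945,-.2395]),0.)}
def intray(t,x,y):
    c,a=TR[t]; return c+np.array([[np.cos(a),-np.sin(a)],[np.sin(a),np.cos(a)]])@np.array([x,y])
def st(s):
    e=env.sense(); print(s,"t%.1f"%e["t"],"w%.4f"%e["gripper_width"],"gf%.1f"%e["grasp_force"],np.round(e["ee_pos"],4),"F",np.round(e["wrist_force"],1),flush=True); return e
def pick(p,th,h,sq,up=.13):
    F=R(th); env.reach((*p,up),F); env.movel((*p,B+h),rate=.15); st("down")
    effector.grasp(sq); st("grip"); env.movel((*p,up),rate=.2); return st("up")
def place(p,th,h,up=.13,rel=None):
    F=R(th); env.movel((*p,up),F,rate=.2); z=B+5e-3+h+.0005
    env.movel((*p,z+.015),rate=.15); env.movel((*p,z),rate=.05); st("low"); effector.release(); env.movel((*p,up),rate=.25); st("done")
E
python3 - <<'E'
from h import *
a=15.5*D; c=np.array([.638,.207]); ax=np.array([-np.sin(a),np.cos(a)])
e=pick(c+.005*ax,a,.006,12)
E
```

```text
down t5.1 w0.0920 gf15.0 [0.6359 0.211  0.0474] F [-8.4 -6.  26.1]
grip t5.6 w0.0789 gf20.5 [0.6299 0.2094 0.0465] F [-21.4  -9.7  35.1]
up t6.2 w0.0178 gf0.0 [0.6362 0.2112 0.1286] F [-0.2  0.1 -0.8]
```

The -x finger landed on the blue tray's corner; I need to grip further back along the barrel. Checking the syringe's current state.

```bash
python3 - <<'E'
from h import *
effector.release()
env.movel((.60,.05,.2),rate=.35)
p,_=snap("top"); q,_=snap("scene")
for c in("top","scene"): print([(np.round(r["at"],4),r["score"]) for r in tip_of(c,"syringe_c")[:2]])
for c in("top","scene"): print(tray(c,"blue",(.504,.265)))
a=[]
for cam,im in(("top",p),("scene",q)):
    u,v=map(int,pix(cam,(.60,.22,.045))); print(cam,u-33,v-25); a.append(cv2.resize(im[v-25:v+25,u-33:u+33],(396,300),interpolation=cv2.INTER_CUBIC))
cv2.imwrite("pics/syr2.png",np.hstack(a)[:,:,::-1]); print(env.sense()["t"])
E
```

```text
[(array([0.6393, 0.2025, 0.0455]), 0.66)]
[(array([0.6408, 0.2099, 0.0462]), 0.73), (array([0.6439, 0.0545, 0.0589]), 0.54)]
((503.8756103515625, 261.4530029296875), (133.30526733398438, 163.09010314941406), 17.018524169921875)
((502.2862548828125, 263.1548767089844), (138.93197631835938, 167.33828735351562), 16.78019905090332)
top 146 150
scene 131 215
8.2833
```

View pics/syr2.png

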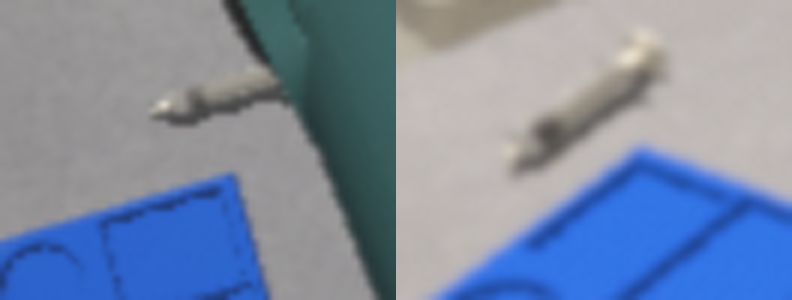

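The syringe hasn't moved: nozzle at (152,110) in the top crop, tray corner at (235,175). Regripping 6 mm behind its centre so the finger clears the tray corner.

```bash
python3 - <<'E'
from h import *
a=15.5*D; c=np.array([.638,.206]); ax=np.array([-np.sin(a),np.cos(a)])
e=pick(c-.006*ax,a,.006,12)
if e["gripper_width"]>.012 and abs(e["wrist_force"]).max()<15:
    place(intray("blue",-29,-6),17*D,.006)
    env.movel((.48,.1,.16),R(100*D),rate=.3)
    p,_=snap("top"); q,_=snap("scene")
    for c in("top","scene"): print([(np.round(r["at"],4),r["score"]) for r in tip_of(c,"syringe_c")[:2]],[(np.round(r["at"],4),r["score"]) for r in tip_of(c,"black_vial_c")[:1]])
    b=[]
    for cam,im in(("top",p),("scene",q)):
        u,v=map(int,pix(cam,(.50,.26,.045))); b.append(cv2.resize(im[v-25:v+25,u-33:u+33],(396,300),interpolation=cv2.INTER_CUBIC))
    cv2.imwrite("pics/syr3.png",np.hstack(b)[:,:,::-1])
E
```

```text
down t9.7 w0.0920 gf0.0 [0.6404 0.2001 0.045 ] F [0.3 0.6 0.5]
grip t10.9 w0.0145 gf12.0 [0.6396 0.2002 0.044 ] F [-1.   0.2  0.6]
up t11.5 w0.0139 gf12.0 [0.6392 0.1997 0.1294] F [ 0.4 -0.1 -1.2]Traceback (most recent call last):
  File "<stdin>", line 5, in <module>
  File "h.py", line 37, in place
    F=R(th); env.movel((*p,up),F,rate=.2); z=B+5e-3+h+.0005
             ~~~~~~~~~^^^^^^^^^^^^^^^^^^^
station.PlanningError: the arm cannot follow that straight line within its joint ranges
```

```bash
python3 - <<'E'
from h import *
np.set_printoptions(precision=2,suppress=True)
print(env.sense()["joint_positions"])
S=intray("blue",-29,-6);V=intray("blue",33,40);C=intray("blue",33,-50)
for n,p,t,z in (("S",S,17,.13),("S",S,197,.13),("S",S,17,.0495),("V",V,107,.13),("V",V,-73,.13),("V",V,107,.07),("V",V,-73,.07),("C",C,107,.05),("C",C,-73,.05),("bv",(.446,-.012),90,.1),("bv",(.446,-.012),-90,.1),("bv",(.446,-.012),-45,.1),("gl",(.465,-.24),0,.1),("gl",(.465,-.24),180,.1)):
    print(n,t,z,np.array(solver.inverse_kinematics((*p,z),R(t*D))))
E
```

```text
[ 0.11  0.71 -0.69  1.58  0.5   1.04 -0.46]
S 17 0.13 None
S 197 0.13 None
S 17 0.0495 None
V 107 0.13 None
V -73 0.13 None
V 107 0.07 None
V -73 0.07 None
C 107 0.05 None
C -73 0.05 None
bv 90 0.1 [ 0.82  0.56 -1.06  2.13  0.67  0.84  0.92]
bv -90 0.1 [ 0.25  0.33 -0.34  2.16  0.17  0.68 -1.78]
bv -45 0.1 [ 0.43  0.37 -0.55  2.15  0.3   0.7  -1.11]
gl 0 0.1 [ 0.95  0.52 -0.67  1.97  0.44  0.8   0.03]
gl 180 0.1 [ 1.34  0.92 -1.33  1.95  1.    1.16  2.73]
```

Unit slip: I passed pocket offsets in mm. Fixing that.

```bash
sed -i 's/@np.array(\[x,y\])/@np.array([x,y])*1e-3/' h.py; python3 - <<'E'
from h import *
place(intray("blue",-29,-6),17*D,.006)
env.movel((.46,.06,.16),R(100*D),rate=.3)
p,_=snap("top"); q,_=snap("scene")
for c in("top","scene"): print([(np.round(r["at"],4),r["score"]) for r in tip_of(c,"syringe_c")[:2]],[(np.round(r["at"],4),r["score"]) for r in tip_of(c,"black_vial_c")[:1]])
b=[]
for cam,im in(("top",p),("scene",q)):
        u,v=map(int,pix(cam,(.50,.26,.045))); b.append(cv2.resize(im[v-25:v+25,u-33:u+33],(396,300),interpolation=cv2.INTER_CUBIC))
cv2.imwrite("pics/syr3.png",np.hstack(b)[:,:,::-1]); print(env.sense()["t"],env.sense()["joint_positions"])
E
```

```text
low t13.5 w0.0142 gf12.0 [0.4776 0.2488 0.0494] F [ 0.7  0.9 -0.2]
done t15.2 w0.0919 gf0.0 [0.4781 0.2486 0.1307] F [-0.2 -0.2 -0.9]
[(array([0.4751, 0.2549, 0.0528]), 0.51)] [(array([ 0.4466, -0.0155,  0.0637]), 0.4)]
[(array([0.4755, 0.2588, 0.0486]), 0.61), (array([ 0.539 , -0.0787,  0.0414]), 0.44)] [(array([ 0.4488, -0.0128,  0.0641]), 0.77)]
17.0583 [ 0.77221789  0.54374458 -1.21508863  2.04252047  0.61944497  0.98917741
  0.98349579]
```

View pics/syr3.png

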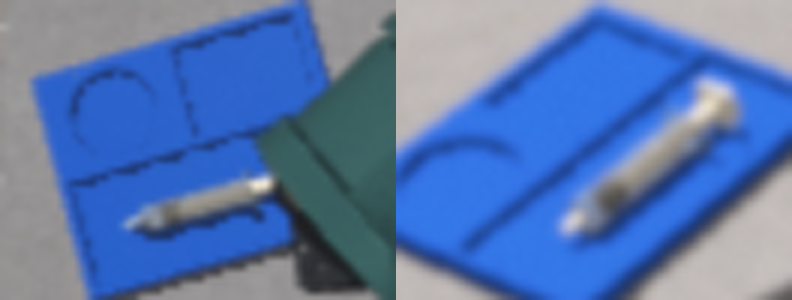

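The syringe lies in the long pocket (top crop 130–270, 190–225). Black vial next.

```bash
python3 - <<'E'
from h import *
e=pick((.447,-.013),90*D,.012,12)
if .02<e["gripper_width"]<.032:
    place(intray("blue",33,40),107*D,.012,up=.15)
print(np.round(env.sense()["joint_positions"],2))
E
```

```text
down t18.2 w0.0918 gf0.0 [ 0.4477 -0.012   0.0506] F [-0.1 -0.5  0.5]
grip t19.2 w0.0262 gf12.0 [ 0.447 -0.013  0.05 ] F [ 0.2  0.2 -0.2]
up t19.7 w0.0262 gf12.0 [ 0.4466 -0.0136  0.1295] F [-0.5  0.6 -0.9]
low t22.7 w0.0265 gf12.0 [0.5235 0.3108 0.0553] F [-0.5 -0.5  0.2]
done t24.2 w0.0919 gf0.0 [0.5238 0.3107 0.1507] F [-0.5 -0.5 -1.3]
[ 0.13  0.75 -1.07  1.72  0.72  1.12  0.71]
```

```bash
python3 - <<'E'
from h import *
e=pick((.629,-.066),90*D,.006,8)
if .015<e["gripper_width"]<.026:
    place(intray("blue",33,-49),107*D,.006,up=.15)
env.movel((.60,-.1,.2),R(60*D),rate=.35)
p,_=snap("top"); q,_=snap("scene")
for c in("top","scene"):
  for n in ("black_vial_c","cap_c","marker_c","white_vial_c","syringe_c"): print(c,n,[(np.round(r["at"],4),round(r["score"],2)) for r in tip_of(c,n)[:2]])
b=[]
for cam,im in(("top",p),("scene",q)):
        u,v=map(int,pix(cam,(.50,.26,.045))); b.append(cv2.resize(im[v-30:v+20,u-33:u+33],(396,300),interpolation=cv2.INTER_CUBIC))
cv2.imwrite("pics/b4.png",np.hstack(b)[:,:,::-1]); print(env.sense()["t"])
E
```

```text
down t26.4 w0.0923 gf0.0 [ 0.6296 -0.0653  0.0447] F [-0.6  0.6  1. ]
grip t27.5 w0.0215 gf8.0 [ 0.629 -0.066  0.044] F [0.2 0.3 0.1]
up t28.1 w0.0213 gf8.0 [ 0.6285 -0.0665  0.1294] F [-0.1  0.3  0.2]
low t30.9 w0.0217 gf8.0 [0.5495 0.2257 0.0494] F [-0.2 -0.  -0. ]
done t32.5 w0.0918 gf0.0 [0.5496 0.2254 0.1502] F [ 0.4  0.9 -0.5]
top black_vial_c [(array([0.5239, 0.3107, 0.0668]), 0.63)]
top cap_c [(array([0.5505, 0.2235, 0.0514]), 0.52)]
top marker_c [(array([ 0.3379, -0.5292,  0.0083]), 0.66), (array([0.4767, 0.257 , 0.0548]), 0.66)]
top white_vial_c [(array([0.6381, 0.0554, 0.0613]), 0.65)]
top syringe_c [(array([0.4781, 0.2569, 0.0527]), 0.46)]
scene black_vial_c [(array([0.5231, 0.3109, 0.0666]), 0.72), (array([ 0.493 , -0.2406,  0.0383]), 0.3)]
scene cap_c [(array([0.5498, 0.2293, 0.0496]), 0.41)]
scene marker_c [(array([ 0.6611, -0.2171,  0.0414]), 0.49)]
scene white_vial_c [(array([0.643 , 0.055 , 0.0619]), 0.48)]
scene syringe_c []
34.25
```

View pics/b4.png

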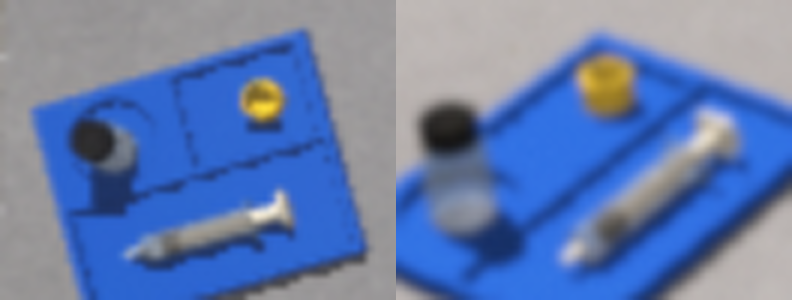

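The blue kit is complete: vial upright (95,140), cap open side up (262,100), syringe in its pocket. Now the marker.

```bash
python3 - <<'E'
from h import *
e=pick((.662,-.2155),-5*D,.006,15)
if .010<e["gripper_width"]<.018:
    place(intray("green",-29,0),0,.006)
    e=pick((.641,.055),90*D,.012,12,up=.15)
    if .02<e["gripper_width"]<.032: place(intray("green",33,40),90*D,.012,up=.15)
env.movel((.60,0,.25),R(60*D),rate=.35)
p,_=snap("top"); q,_=snap("scene")
for c in("top","scene"):
  for n in ("marker_c","white_vial_c","clip_c","tee_c"): print(c,n,[(np.round(r["at"],4),round(r["score"],2)) for r in tip_of(c,n)[:2]])
b=[]
for cam,im in(("top",p),("scene",q)):
        u,v=map(int,pix(cam,(.495,-.24,.045))); b.append(cv2.resize(im[v-30:v+20,u-33:u+33],(396,300),interpolation=cv2.INTER_CUBIC))
cv2.imwrite("pics/g5.png",np.hstack(b)[:,:,::-1]); print(env.sense()["t"])
E
```

```text
down t35.8 w0.0918 gf0.0 [ 0.6628 -0.2152  0.0449] F [ 0.6  0.4 -0.1]
grip t37.0 w0.0137 gf15.0 [ 0.662  -0.2155  0.044 ] F [ 0.  -0.  -0.3]
up t37.5 w0.0136 gf15.0 [ 0.6614 -0.2157  0.1294] F [-0.2  0.5 -0.9]
low t39.7 w0.0136 gf15.0 [ 0.4654 -0.2395  0.0494] F [ 0.1 -0.2 -0.1]
done t41.4 w0.0920 gf0.0 [ 0.4656 -0.2399  0.1307] F [-0.2  1.5 -0.6]
down t43.5 w0.0922 gf0.0 [0.6416 0.0553 0.0509] F [0.1 0.5 0.8]
grip t44.5 w0.0265 gf12.0 [0.641  0.0551 0.05  ] F [-0.4  0.1  0.5]
up t45.2 w0.0267 gf12.0 [0.6405 0.0544 0.1491] F [ 0.1  0.5 -0.1]
low t47.8 w0.0263 gf12.0 [ 0.5274 -0.1995  0.0554] F [-0.1  0.4  1.3]
done t49.4 w0.0924 gf0.0 [ 0.5274 -0.1998  0.1504] F [-0.5 -0.3  0.3]
top marker_c [(array([ 0.3416, -0.5287,  0.007 ]), 0.71), (array([ 0.4657, -0.2394,  0.055 ]), 0.56)]
top white_vial_c []
top clip_c []
top tee_c [(array([0.5541, 0.0892, 0.0461]), 0.4)]
scene marker_c [(array([ 0.4647, -0.2416,  0.044 ]), 0.66), (array([ 0.5389, -0.0773,  0.0442]), 0.54)]
scene white_vial_c [(array([ 0.5295, -0.1998,  0.0672]), 0.61)]
scene clip_c [(array([ 0.5383, -0.0779,  0.0449]), 0.6)]
scene tee_c [(array([ 0.4933, -0.2385,  0.037 ]), 0.58), (array([0.55  , 0.0885, 0.0427]), 0.5)]
50.7333
```

View pics/g5.png

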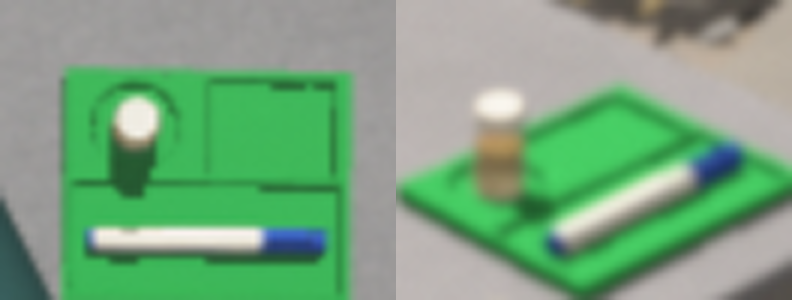

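The green kit is complete: marker between the pocket ends (85–327 of about 72–340), white vial upright in the round pocket (135,120). Clip and T are unmoved.

```bash
python3 - <<'E'
from h import *
print(workorder.finish_job())
E
```

```text
the job is handed in; nothing more can be done
None
```

Both kits were made up in the order asked and handed in at about 51 s. On the first syringe try a finger landed on the blue tray's corner (wrist force about 35 N); I regripped and nothing was displaced.

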